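# Wedge the rocking slide warmer steady

### The arm

A 6-joint arm with a two-finger parallel gripper is mounted at the origin on the work surface. World frame = base frame: x ahead of the robot, y to its left, z up, the work surface at z = 0. Lengths are in m, angles in rad, forces in N, time in s.
With the tool pointing down it reaches from about 0.25 to 0.775 m from the base axis. Payload 8.9 kg.
Tool frame: the origin (TCP) lies on the centre line of the jaws, within the pads' length; the fingertips stand 11 mm ahead of it and the grasp point (between the pads) lies 8 mm behind it (ctrl.nose_length is the distance from the TCP to the fingertips, in m); z points along the fingers, y is the direction in which the jaws open and shut (so a half turn about z gives the same grasp; the last joint's range is limited). The gripper opens to 85 mm and grips with 20 to 120 N. Pads are 22 mm wide; open, the fingers measure 114 mm over their backs; the gripper's body (76 mm by 85 mm) begins 54 mm behind the grasp point. The pads swing forward as they close: fully open they stand 13 mm farther back than shut.
Start: joints at [-1.245, 0.291, -0.153, 1.127, 0, 1.431], TCP at [0.235, -0.469, 0.222] pointing down, gripper open.
Joint ranges: [-2.52, 2.52], [-0.91, 1.74], [-1.3, 1.37], [-1.96, 2.02], [-1.52, 1.47], [-3.14, 3.14]. Speed limits (rad/s): [2.22, 2.22, 2.79, 3.14, 3.14, 3.14].

### API

Orientations are given as a unit quaternion [w, x, y, z].
In Python, from station import readout, cams, order, ctrl gives the robot as it stands.
- The arm moves only by the shell command python3 -m inch 'ROWS' [FORCE]. ROWS is JSON, one flat list of numbers, 5 for each row, row after row: the closure in counts, from 0 (fully open) to 255 (shut), then the shift along the tool's x, y, z in m, then the turn about the tool's z in rad. In form: [fingers, x, y, z, spin, fingers, x, y, z, spin, ...]. A call has 1 to 12 rows; each row shifts and turns the pose as measured when the row begins, along the tool's axes as they then stand; what a row does not reach is not made up. A row lasts 1/10 s, in which the tool goes at most 50 mm and 8.59 degrees, less where a joint would pass 70% of its speed; a pose out of reach is approached as far as the arm can. A call is refused whole if a number of a shift passes 0.05 or a number of a turn 0.15, either way. A call with a gripper value outside its range is refused whole. The fingers move at their own pace and stop on an object; FORCE is the grip in N (left out, the last holds). Time passes only in rows, so rows that do not move let the fingers close. It gives the time, the measured TCP pose, the force and the opening at its end, in the units of the state.
- readout.sense(): the state, without advancing time (a new reading comes with each control period).
- cams.camera(name): name is "scene" or "top" or "wrist"; returns (picture, depth): 420x560x3 uint8, red, green, blue; 420x560 float32, m along the optical axis (not along the pixel's ray), 0 where there is no reading.
- cams.camera_model(name): a dict with "camera_matrix" (3x3 intrinsics, pixels), "world_from_camera" (4x4, takes a point from camera to world coordinates). Camera axes: x right, y up, looking along -z (the intrinsics and any distortion apply to the point x, -y, -z); pixel columns grow to the right and rows downward; lengths in m; the calibration is good to about 2 mm. A picture is of the moment at which its call begins: read the wrist's pose just before it. camera_model takes no time and is no camera call; for the wrist camera it gives the pose at the moment of the call.
- order.close_job(): hands the job in, once; it reports no verdict.
The state is a dict: "time_s": time; "joint_positions": joint angles; "joint_vel": joint speeds; "joint_torque": joint torques, N m; "tcp_pos": TCP position; "tool_rot": TCP orientation; "wrist_force": force on the tool from outside, world axes, zero at the start; "wrist_torque": the same for the moment, N m; "width": finger opening in m.
Only numpy, scipy, OpenCV 4.12 (cv2) and the standard library are available. Lean on these libraries where they do the work, as an engineer would, in place of code of your own. Each camera call takes 0.05 s, during which the arm holds its last target. There are 200 camera calls.

### The job

The white slide warmer rocks because the screw foot under its front right corner (the corner by the green switch) has seized too short. Without picking anything up, push the orange wedge along the bench, thin end first, in under that foot until it is snug and the corner no longer gives when you press on it, without shoving the warmer out of its place or jacking it up, and leave the other things on the bench alone. Finish while holding: the program ends with the fingertips still pressing down on the top of that corner, about 10 N, and the warmer standing firm on the wedge.

Things in the scene. Friction and masses are not known exactly. Their poses are not given: they have to be found in the camera images.
- warmer: Slide warmer: loose white box 180 (x) x 240 (y) x 64 mm high, 2 to 3 kg. Origin: on the bench under its centre. +x runs from its front (grey panel: red digits, knob, green switch) to its rear, +y to its knob side. Underside 14 mm above the bench, on screw feet 20 mm across at x = +-70, y = +-95 mm. It stands level on three; the fourth, front right (x = -70, y = -95), is short.
- low_foot (a point): Bench point straight below the short foot's centre while the warmer is level (warmer x = -70, y = -95, z = 0 mm). The foot is 20 mm across and hangs 5 to 8.5 mm above the bench, differing from run to run and not measured. The warmer's right side face is 25 mm from this point, its front face 20 mm.
- press_spot (a point): Spot on the bare white top of that corner, straight above the short foot (warmer x = -70, y = -95, z = 64 mm): 2 to 4 N downwards here tips an unwedged warmer diagonally until the short foot meets the bench. The white strip is 50 mm wide along the front; behind it lies a black plate with glass slides, top 67 mm.
- wedge: Orange wedge 130 (x) x 45 (y) mm, 80 g, flat on the bench by the warmer's right side, thin end roughly towards it. Origin: centre of its underside; +x points to the thin end. Height rises evenly from 2.5 mm at x = +65 to 16 mm at x = -65 (1 mm in 9.6). It slides under about 1 N; snug under the foot, the push climbs steeply, and some 10 to 15 N more begins to shift the warmer.
- dishes: Bystander, not to be moved: stack of two clear culture dishes with pink medium, 60 mm across, 28 mm high. Origin: centre of its underside.
- wash_bottle: Bystander, not to be moved: white wash bottle, 68 mm across, 190 mm high with its spout. Origin: centre of its underside.
- reagent: Bystander, not to be moved: glass bottle with blue cap, 68 mm across, 145 mm high. Origin: centre of its underside.
- beaker: Bystander, not to be moved: glass beaker, 72 mm across, 85 mm high. Origin: centre of its underside.
- marker: Bystander, not to be moved: white marker pen with black cap, 130 mm long, 15 mm thick, lying. Origin: centre of its underside.
- tip_box: Bystander, not to be moved: yellow pipette-tip box with clear lid, 88 x 125 x 69 mm. Origin: centre of its underside.

How it is judged:
By the outcome, as a careful person would: the job done as asked, in the order asked, and still so for the second after the job is handed in, while the arm keeps its last pose, push and grip.
It also fails if it takes over 67 s, if anything falls off the work surface, if the arm or the gripper's body presses on something with over 40 N, if the wrist force passes 120 N, or if a joint passes its speed limit or range.

## Working session

There is one attempt and no reset: what is moved stays moved. The work goes in short steps, Python scripts to look and compute and a shell command to move; the robot and the scene stay as the last step left them, time stands still between calls to the robot, and variables do not carry over. Pictures are saved under pics/ and viewed, about 8 in all and at most 12, crops included, and the job is handed in when it is done.

```bash
ls; mkdir -p pics
python3 - <<'E'
from station import readout,cams
import cv2,numpy as np
s=readout.sense();print(s)
for n in("top","scene"):
    p,d=cams.camera(n);cv2.imwrite(f"pics/{n}0.png",p[...,::-1]);np.savez(f"pics/{n}0.npz",p=p,d=d)
    print(n,cams.camera_model(n))
E
```

```text
pics
{'time_s': 0.0, 'joint_positions': array([-1.24530952e+00,  2.91298064e-01, -1.54118122e-01,  1.12671335e+00,
        4.02540484e-06,  1.43149780e+00]), 'joint_vel': array([-0.00201738, -0.00057872, -0.00221011,  0.00049624,  0.00019009,
       -0.00074987]), 'joint_torque': array([-5.46217620e-05, -5.37147045e+01,  3.31374657e+01,  1.58619712e-02,
       -1.62632919e-04,  4.11482475e-06]), 'tcp_pos': array([ 0.23517993, -0.46886974,  0.22112615]), 'tool_rot': array([-6.63904424e-04,  9.73117918e-01,  2.30306475e-01, -5.99633239e-05]), 'wrist_force': array([-0.9055656 , -0.31182217,  0.21262835]), 'wrist_torque': array([0.01445502, 0.01816325, 0.01725518]), 'width': 0.08498183898925629}
top {'camera_matrix': array([[387.42693325,   0.        , 283.15564677],
       [  0.        , 387.42693325, 213.1850697 ],
       [  0.        ,   0.        ,   1.        ]]), 'world_from_camera': array([[ 0.00917408,  0.99683637, -0.0789499 ,  0.48450903],
       [-0.99986302,  0.01023228,  0.01300934,  0.0096577 ],
       [ 0.01377602,  0.07881974,  0.99679369,  1.01871856],
       [ 0.        ,  0.        ,  0.        ,  1.        ]])}
scene {'camera_matrix': array([[386.38799574,   0.        , 279.32790511],
       [  0.        , 386.38799574, 200.62304066],
       [  0.        ,   0.        ,   1.        ]]), 'world_from_camera': array([[-0.58156453, -0.40740145,  0.70413547,  1.39737917],
       [ 0.81342362, -0.30310294,  0.49645808,  0.58611352],
       [ 0.01116778,  0.86148283,  0.50766388,  0.6771068 ],
       [ 0.        ,  0.        ,  0.        ,  1.        ]])}
```

View pics/top0.png

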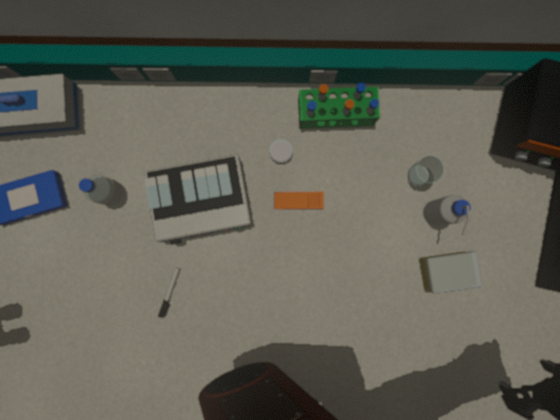

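View pics/scene0.png

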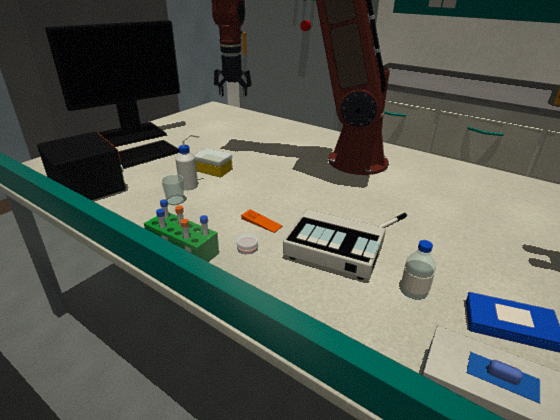

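The top view shows the warmer centred near (198,198) with its white front strip at the bottom, so its front right corner is at about (248,228). The orange wedge is at (298,200), the dishes at (281,151), and the marker at (170,292).

```bash
cat > h.py <<'E'
import numpy as np,cv2
from station import readout,cams
def ray(m,uv,z):
    K=m["camera_matrix"];T=m["world_from_camera"];uv=np.atleast_2d(uv).astype(float)
    d=np.c_[(uv[:,0]-K[0,2])/K[0,0],-(uv[:,1]-K[1,2])/K[1,1],-np.ones(len(uv))]@T[:3,:3].T
    o=T[:3,3];return o+d*((z-o[2])/d[:,2])[:,None]
def cloud(m,d):
    K=m["camera_matrix"];T=m["world_from_camera"];v,u=np.indices(d.shape)
    c=np.stack([(u-K[0,2])/K[0,0]*d,-(v-K[1,2])/K[1,1]*d,-d],-1)
    return c@T[:3,:3].T+T[:3,3]
def orange(p):
    h=cv2.cvtColor(p,cv2.COLOR_RGB2HSV);return cv2.inRange(h,(3,150,80),(18,255,255))
E
python3 - <<'E'
from h import *
f=np.load("pics/top0.npz");p,d=f["p"],f["d"];m=cams.camera_model("top");W=cloud(m,d)
b=np.zeros(d.shape,np.uint8);b[130:260,130:262]=1
k=((W[...,2]>.052)&(W[...,2]<.085)).astype(np.uint8)*b
c=max(cv2.findContours(k,0,1)[0],key=cv2.contourArea)
q=cv2.boxPoints(cv2.minAreaRect(c));print("warmer px",q,"\n",ray(m,q,.064).round(4))
o=orange(p);o[:, :260]=0;o[:,340:]=0;o[:170]=0;o[230:]=0
c=max(cv2.findContours(o,0,1)[0],key=cv2.contourArea);q=cv2.boxPoints(cv2.minAreaRect(c))
print("wedge",q,"\n",ray(m,q,.008).round(4))
for u in range(274,324,5): print(u,W[200,u].round(4))
print("dish",ray(m,[281,151],.028))
print("strip z",np.median(W[215:228,170:235,2]),"bench",np.median(W[240:260,260:340,2]))
E
```

```text
warmer px [[142.57599 171.168  ]
 [238.76001 153.68   ]
 [252.552   229.53601]
 [156.36798 247.02402]] 
 [[0.6611 0.347  0.064 ]
 [0.7081 0.1095 0.064 ]
 [0.519  0.0722 0.064 ]
 [0.474  0.3063 0.064 ]]
wedge [[275. 192.]
 [322. 192.]
 [322. 208.]
 [275. 208.]] 
 [[ 0.6202  0.0184  0.008 ]
 [ 0.6215 -0.1053  0.008 ]
 [ 0.5793 -0.1053  0.008 ]
 [ 0.578   0.018   0.008 ]]
274 [0.5994 0.0208 0.0042]
279 [0.5992 0.0077 0.0072]
284 [ 0.5993 -0.0054  0.008 ]
289 [ 0.5996 -0.0186  0.0067]
294 [ 0.5995 -0.0316  0.0089]
299 [ 0.5999 -0.0449  0.0066]
304 [ 0.5997 -0.0579  0.0093]
309 [ 0.5993 -0.0706  0.0142]
314 [ 0.5994 -0.0837  0.0141]
319 [ 0.5998 -0.097   0.0123]
dish [[0.72498556 0.00381565 0.028     ]]
strip z 0.06423713886586058 bench 0.00046187599283742387
```

```bash
cat >> h.py <<'E'
def to(x=None,y=None,z=None,psi=None):
    s=readout.sense();from scipy.spatial.transform import Rotation as Ro
    q=s["tool_rot"];R=Ro.from_quat([q[1],q[2],q[3],q[0]]).as_matrix();p=s["tcp_pos"]
    now=np.degrees(np.arctan2(R[1,0],R[0,0]));t=np.array([p[i] if a is None else a for i,a in enumerate((x,y,z))])
    print("t",round(s["time_s"],2),"tcp",p.round(4),"psi",now.round(2),"tilt",np.degrees(np.arccos(-R[2,2])).round(2),"w",round(s["width"],4),"F",s["wrist_force"].round(2),
      "\n tool shift",(R.T@(t-p)).round(4),"spin",None if psi is None else round(np.radians(now-psi),3))
E
python3 -m inch '[60,0,0,0,-0.145,60,0,0,0,-0.145,60,0,0,0,-0.145,60,0,0,0,-0.145,60,0,0,0,-0.145,60,0,0,0,-0.145,60,0,0,0,-0.145,60,0,0,0,-0.145,60,0,0,0,0]' 20; python3 -c "
from h import *
to(.57,0,.25,90)"
```

```text
time_s: 1.0
tcp_pos: [0.2344, -0.4665, 0.218]
tool_rot: [-0.004, 0.673, 0.739, 0.002]
wrist_force: [0.1, -1.6, -0.7]
width: 0.0652
t 1.0 tcp [ 0.2344 -0.4665  0.218 ] psi 95.35 tilt 0.48 w 0.0652 F [ 0.13 -1.6  -0.75] 
 tool shift [ 0.4335  0.3776 -0.0292] spin 0.093
```

```bash
python3 -m inch '[60,0.038,0.033,-0.003,0,60,0.038,0.033,-0.003,0,60,0.038,0.033,-0.003,0,60,0.038,0.033,-0.003,0,60,0.038,0.033,-0.003,0,60,0.038,0.033,-0.003,0,60,0.038,0.033,-0.003,0,60,0.038,0.033,-0.003,0,60,0.038,0.033,-0.003,0,60,0.038,0.033,-0.003,0,60,0.038,0.033,-0.003,0,60,0,0,0,0]'; python3 -c "
from h import *
to(.57,0,.25,90)
p,d=cams.camera('wrist');m=cams.camera_model('wrist');np.savez('pics/w1.npz',p=p,d=d,K=m['camera_matrix'],T=m['world_from_camera'])
cv2.imwrite('pics/w1.png',p[...,::-1])"
```

```text
time_s: 2.2
tcp_pos: [0.5675, -0.025, 0.2512]
tool_rot: [-0.004, 0.697, 0.717, 0.002]
wrist_force: [-0.1, -0.4, 0.6]
width: 0.065
t 2.2 tcp [ 0.5675 -0.025   0.2512] psi 91.6 tilt 0.51 w 0.065 F [-0.09 -0.38  0.61] 
 tool shift [0.0249 0.0032 0.0014] spin 0.028
```

View pics/w1.png

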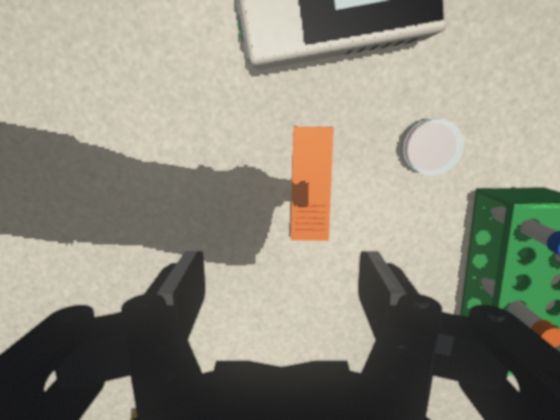

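The wrist view shows the wedge at (312,183) with its thin end up towards the warmer, and its ribbed thick end at (310,225). The warmer's front right corner is at about (250,62), and the dishes are at (433,147).

Run:
```python
from h import *
f=np.load("pics/w1.npz");p,d=f["p"],f["d"];m=dict(camera_matrix=f["K"],world_from_camera=f["T"]);W=cloud(m,d)
b=np.zeros(d.shape,np.uint8);b[:90,230:460]=1
k=((W[...,2]>.056)&(W[...,2]<.08)).astype(np.uint8)*b
# right edge: lowest row per column ; front edge: leftmost col per row
r=np.array([[u,np.nonzero(k[:,u])[0].max()+.5] for u in range(265,430) if k[:,u].any()])
g=np.array([[np.nonzero(k[v])[0].min()-.5,v] for v in range(3,45) if k[v].any()])
R=ray(m,r,.064);G=ray(m,g,.064)
def fit(P):
    vx,vy,x,y=cv2.fitLine(P[:,:2].astype(np.float32),cv2.DIST_HUBER,0,.01,.01).ravel();return np.array([vx,vy]),np.array([x,y])
a,A=fit(R);c,C=fit(G)
if a[0]<0:a=-a
t=np.linalg.solve(np.c_[a,-c],C-A);K=A+a*t[0]
print("right-edge angle",np.degrees(np.arctan2(a[1],a[0])),"front edge",np.degrees(np.arctan2(c[1],c[0])),"corner",K)
n=np.array([-a[1],a[0]]);print("foot",K+.02*a+.025*n,"top z",np.median(W[10:40,262:290,2]))
o=orange(p);o[:100]=0;o[250:]=0;o[:,:270]=0;o[:,350:]=0
o=cv2.morphologyEx(o,cv2.MORPH_CLOSE,np.ones((9,9)))
q=cv2.boxPoints(cv2.minAreaRect(max(cv2.findContours(o,0,1)[0],key=cv2.contourArea)));
P=np.array([ray(m,x,.0025 if x[1]<180 else .016)[0] for x in q]);print(q,P.round(4))
```

```text
right-edge angle 11.147631 front edge -78.64159 corner [0.5339418  0.07496712]
foot [0.54873097 0.10336219] top z 0.06407942959003246
[[290.03973 237.9274 ]
 [294.16028 126.67261]
 [331.33148 128.04932]
 [327.21094 239.30411]] [[ 0.5788 -0.1064  0.016 ]
 [ 0.5793  0.0207  0.0025]
 [ 0.6209  0.0203  0.0025]
 [ 0.6225 -0.1068  0.016 ]]
```

```bash
python3 -c "
from h import *
from station import ctrl
print([ (a,getattr(ctrl,a)) for a in dir(ctrl) if a[0]!='_'])
to(.600,-.043,.05,90)"
```

```text
[('Unreachable', <class 'station.Unreachable'>), ('nose_length', 0.011)]
t 2.25 tcp [ 0.5661 -0.0267  0.251 ] psi 91.56 tilt 0.49 w 0.0653 F [-0.56 -0.06 -0.53] 
 tool shift [-0.0188  0.0341  0.2007] spin 0.027
```

```bash
python3 -m inch '[60,-0.009,0.017,0.03,0.027,60,-0.009,0.017,0.04,0,60,0,0,0.045,0,60,0,0,0.045,0,60,0,0,0.035,0,60,0,0,0,0,60,0,0,0,0]'; python3 -c "
from h import *
to(.600,-.043,.02,90)
"
```

```text
time_s: 2.95
tcp_pos: [0.5986, -0.0489, 0.0511]
tool_rot: [-0.003, 0.717, 0.697, 0.001]
wrist_force: [0.7, -0.4, 1.6]
width: 0.0651
t 2.95 tcp [ 0.5986 -0.0489  0.0511] psi 88.44 tilt 0.35 w 0.0651 F [ 0.71 -0.43  1.57] 
 tool shift [0.0058 0.0014 0.0311] spin -0.027
```

```bash
python3 -m inch '[60,0.003,0.001,0.015,-0.027,60,0.003,0,0.011,0,60,0,0,0.005,0,100,0,0,0,0,100,0,0,0,0]'; python3 -c "
from h import *
to(.600,-.043,.015,90)
"
```

```text
time_s: 3.45
tcp_pos: [0.6033, -0.0436, 0.0235]
tool_rot: [0.001, 0.707, 0.707, 0.003]
wrist_force: [-0.4, 0.5, 0.6]
width: 0.0521
t 3.45 tcp [ 0.6033 -0.0436  0.0235] psi 89.97 tilt 0.38 w 0.0521 F [-0.43  0.47  0.62] 
 tool shift [ 0.0006 -0.0034  0.0085] spin -0.001
```

```bash
python3 -m inch '[100,0,-0.003,0.005,0,100,0,0,0.004,0,100,0,0,0.002,0,105,0,0,0,0]'; python3 -c "
from h import *
to(.574,-.024,.013,101.1)
"
```

```text
time_s: 3.85
tcp_pos: [0.6008, -0.0436, 0.0125]
tool_rot: [0.001, 0.707, 0.707, 0.004]
wrist_force: [0.6, 0.2, 0.7]
width: 0.0502
t 3.85 tcp [ 0.6008 -0.0436  0.0125] psi 89.97 tilt 0.44 w 0.0502 F [0.58 0.2  0.72] 
 tool shift [ 0.0196 -0.0268 -0.0006] spin -0.194
```

```bash
python3 -m inch '[115,0,-0.004,0,0,115,0,-0.006,0,-0.06,115,0,-0.006,0,-0.06,115,0,-0.006,0,-0.06,115,0,-0.003,0,-0.04,115,0,0,0,0]'; python3 -c "
from h import *
to(.575,-.043,.013,101.1)
p,d=cams.camera('wrist');m=cams.camera_model('wrist')
cv2.imwrite('pics/w2.png',p[...,::-1])
"
```

```text
time_s: 4.45
tcp_pos: [0.574, -0.0453, 0.0126]
tool_rot: [0.002, 0.622, 0.783, 0.003]
wrist_force: [-0.1, 0.4, -0.9]
width: 0.0469
t 4.45 tcp [ 0.574  -0.0453  0.0126] psi 103.05 tilt 0.44 w 0.0469 F [-0.12  0.36 -0.86] 
 tool shift [ 0.002   0.0015 -0.0004] spin 0.034
```

View pics/w2.png

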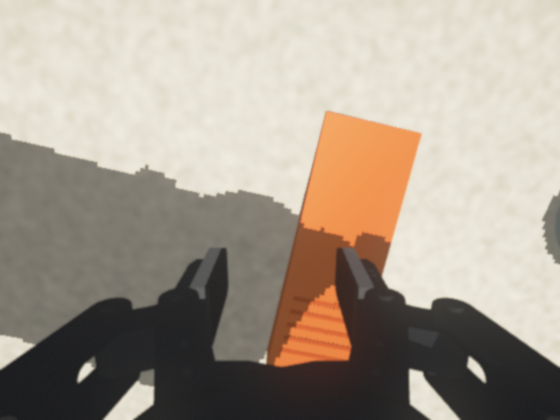

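The wrist view shows the right fingertip riding over the wedge (edge at (385,240)) and the wedge not turned. At this opening the tips stand farther back, so I need to go about 7 mm lower.

```bash
python3 -m inch '[100,0,0,-0.015,0.12,100,0,0.013,0,0.11,100,0,0.013,0,0,100,0,0,0,0]'; python3 -c "
from h import *
to(.6005,-.043,.007,90.3)
"
```

```text
time_s: 4.9
tcp_pos: [0.601, -0.0442, 0.0288]
tool_rot: [0.002, 0.714, 0.7, 0.004]
wrist_force: [0.4, -1.6, -0.1]
width: 0.052
t 4.9 tcp [ 0.601  -0.0442  0.0288] psi 88.94 tilt 0.48 w 0.052 F [ 0.45 -1.65 -0.06] 
 tool shift [ 0.0011 -0.0007  0.0218] spin -0.024
```

```bash
python3 -m inch '[95,0.001,-0.001,0.012,-0.024,95,0,0,0.006,0,95,0,0,0.004,0,95,0,0,0,0]'; python3 -c "
from h import *
to(.6005,-.043,.006,90.3)
"
```

```text
time_s: 5.3
tcp_pos: [0.5975, -0.0426, 0.0037]
tool_rot: [0.0, 0.704, 0.71, 0.003]
wrist_force: [0.4, 0.2, -0.4]
width: 0.0538
t 5.3 tcp [ 0.5975 -0.0426  0.0037] psi 90.43 tilt 0.34 w 0.0538 F [ 0.38  0.17 -0.38] 
 tool shift [-0.0004  0.003  -0.0023] spin 0.002
```

```bash
python3 -m inch '[115,0,0.002,-0.002,0,115,0,-0.002,0,0,115,0,-0.006,0,-0.06,115,0,-0.006,0,-0.06,115,0,-0.006,0,-0.06,115,0,-0.003,0,-0.04,115,0,0,0,0]'; python3 -c "
from h import *
to(.576,-.043,.006,101.1)
p,d=cams.camera('wrist');m=cams.camera_model('wrist')
cv2.imwrite('pics/w3.png',p[...,::-1])
"
```

```text
time_s: 6.0
tcp_pos: [0.5759, -0.0447, 0.007]
tool_rot: [0.001, 0.619, 0.785, 0.003]
wrist_force: [0.0, -0.5, 0.9]
width: 0.0471
t 6.0 tcp [ 0.5759 -0.0447  0.007 ] psi 103.49 tilt 0.4 w 0.0471 F [ 0.02 -0.55  0.86] 
 tool shift [0.0016 0.0004 0.001 ] spin 0.042
```

View pics/w3.png

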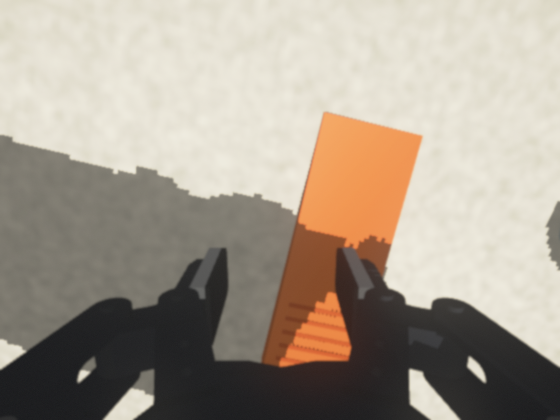

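The wedge still hasn't moved, at the same place in view, with the right tip again over its top. I'll go back, open, and lower until the tips feel the bench.

```bash
python3 -m inch '[95,0,0,-0.018,0.12,95,0,0.013,0,0.11,95,0,0.012,0,0,95,0,0,0.01,0,95,0,0,0.007,0,95,0,0,0,0]'; python3 -c "
from h import *
to(.6005,-.043,.003,90.3)
";python3 -m inch '[95,0,0,0.004,0,95,0,0,0.002,0,95,0,0,0,0]'; python3 -c "
from h import *
to(.6005,-.043,.003,90.3)
"
```

```text
time_s: 6.65
tcp_pos: [0.6019, -0.0432, 0.0079]
tool_rot: [0.001, 0.711, 0.703, 0.004]
wrist_force: [-0.2, 0.2, 0.2]
width: 0.0536
t 6.65 tcp [ 0.6019 -0.0432  0.0079] psi 89.35 tilt 0.44 w 0.0536 F [-0.25  0.21  0.19] 
 tool shift [ 0.0001 -0.0014  0.0049] spin -0.017
time_s: 6.95
tcp_pos: [0.6001, -0.043, 0.0005]
tool_rot: [0.0, 0.711, 0.703, 0.003]
wrist_force: [-0.0, -0.4, 0.2]
width: 0.0533
t 6.95 tcp [ 6.001e-01 -4.300e-02  5.000e-04] psi 89.35 tilt 0.33 w 0.0533 F [-0.03 -0.42  0.2 ] 
 tool shift [-0.      0.0004 -0.0025] spin -0.017
```

```bash
python3 -m inch '[95,0,0,0.002,0,95,0,0,0.002,0,95,0,0,0,0]'; python3 -m inch '[95,0,0,0.002,0,95,0,0,0.001,0,95,0,0,0,0]'; python3 -c "
from h import *
to(.6005,-.043,.0,90.3)
p,d=cams.camera('wrist')
cv2.imwrite('pics/w4.png',p[200:,140:440,::-1])
"
```

```text
time_s: 7.25
tcp_pos: [0.6, -0.043, -0.0036]
tool_rot: [0.0, 0.711, 0.703, 0.003]
wrist_force: [0.0, -0.1, -0.2]
width: 0.0534
time_s: 7.55
tcp_pos: [0.6003, -0.043, -0.0066]
tool_rot: [0.001, 0.711, 0.703, 0.003]
wrist_force: [-0.4, -1.1, -0.2]
width: 0.0535
t 7.55 tcp [ 0.6003 -0.043  -0.0066] psi 89.35 tilt 0.36 w 0.0535 F [-0.44 -1.06 -0.21] 
 tool shift [ 0.      0.0003 -0.0066] spin -0.017
```

View pics/w4.png

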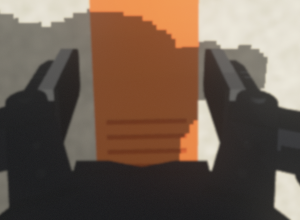

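The crop shows the wedge lying between both fingers (left tip at about (70,50), right at (212,50)), with no bench contact yet. I'll check the heights with the wrist depth.

Run:
```python
from h import *
p,d=cams.camera('wrist');m=cams.camera_model('wrist');W=cloud(m,d);s=readout.sense()
print("bench z",np.median(W[60:150,100:200,2]),np.median(W[60:150,400:500,2]),"wedge",W[230:340:20,285].round(4))
for v in (245,255,270,290): 
  for u in (195,205,212,215,345,350,360): print(v,u,W[v,u].round(4))
print(s["tcp_pos"],s["wrist_force"],m["world_from_camera"][:3,3])
```

```text
bench z 0.0004002505514643373 0.00037644157230683206 wedge [[ 0.603  -0.0256  0.0069]
 [ 0.6029 -0.0336  0.0094]
 [ 0.6028 -0.0427  0.0095]
 [ 0.6027 -0.0518  0.0101]
 [ 0.6026 -0.0607  0.0114]
 [ 0.6025 -0.0706  0.0115]]
245 195 [ 5.631e-01 -3.450e-02  4.000e-04]
245 205 [ 0.5676 -0.0343  0.0009]
245 212 [ 5.705e-01 -3.480e-02 -2.000e-04]
245 215 [ 0.5717 -0.035  -0.0007]
245 345 [ 6.298e-01 -3.560e-02 -2.000e-04]
245 350 [ 6.32e-01 -3.55e-02  1.00e-04]
245 360 [ 6.363e-01 -3.540e-02  5.000e-04]
255 195 [ 5.625e-01 -3.960e-02 -4.000e-04]
255 205 [ 0.5715 -0.0314  0.0187]
255 212 [ 0.574  -0.0319  0.0175]
255 215 [ 0.5747 -0.0329  0.0153]
255 345 [ 0.6283 -0.0368  0.008 ]
255 350 [ 0.6283 -0.0323  0.0182]
255 360 [ 0.6323 -0.0325  0.018 ]
270 195 [ 0.5705 -0.0315  0.0314]
270 205 [ 0.574  -0.0317  0.0311]
270 212 [ 0.5746 -0.036   0.0225]
270 215 [ 0.5747 -0.0385  0.0172]
270 345 [ 0.6282 -0.0428  0.01  ]
270 350 [ 0.6281 -0.0376  0.0206]
270 360 [ 0.6295 -0.0326  0.0309]
290 195 [ 0.5734 -0.0324  0.0442]
290 205 [ 0.5743 -0.0378  0.0345]
290 212 [ 0.5743 -0.0438  0.0237]
290 215 [ 0.5743 -0.0471  0.0179]
290 345 [ 0.6281 -0.0509  0.0123]
290 350 [ 0.6279 -0.045   0.0228]
290 360 [ 0.6279 -0.0362  0.0387]
[ 0.60030359 -0.04303238 -0.00652248] [ 0.52898268  0.26904971 -0.17489657] [0.60122916 0.02416831 0.14621976]
```

```bash
python3 -m inch '[95,0,0,0.002,0,95,0,0,0.002,0,95,0,0,0,0]'; python3 -m inch '[95,0,0,0.001,0,95,0,0,0.001,0,95,0,0,0,0]'
```

```text
time_s: 7.95
tcp_pos: [0.6005, -0.043, -0.0107]
tool_rot: [0.001, 0.711, 0.703, 0.003]
wrist_force: [-0.1, -0.3, -0.6]
width: 0.0536
time_s: 8.25
tcp_pos: [0.6004, -0.043, -0.013]
tool_rot: [0.001, 0.711, 0.703, 0.003]
wrist_force: [-0.4, -0.7, -0.2]
width: 0.0534
```

```bash
python3 -m inch '[115,0,0,-0.001,0,115,0,0,0,0,115,0,-0.004,0,-0.03,115,0,-0.006,0,-0.06,115,0,-0.006,0,-0.06,115,0,-0.006,0,-0.05,115,0,-0.002,0,-0.03,115,0,0,0,0]'
python3 - <<'E'
from h import *
to(.576,-.043,.006,101.1)
p,d=cams.camera('wrist');m=cams.camera_model('wrist');W=cloud(m,d)
print("bench",np.median(W[60:150,100:200,2]))
o=orange(p);c=max(cv2.findContours(o,0,1)[0],key=cv2.contourArea).reshape(-1,2)
for v in (130,160,190,215):
    u=np.nonzero(o[v])[0]; print(v,ray(m,[[u.min(),v],[u.max(),v]],.005)[:,:2].round(4).tolist() if len(u) else None)
v=np.nonzero(o.any(1))[0].min();print("tip",ray(m,[np.nonzero(o[v])[0].mean(),v],.0025))
E
```

```text
time_s: 9.05
tcp_pos: [0.5772, -0.0451, -0.0113]
tool_rot: [0.002, 0.622, 0.783, 0.004]
wrist_force: [-1.2, 0.5, 0.1]
width: 0.0471
t 9.05 tcp [ 0.5772 -0.0451 -0.0113] psi 103.05 tilt 0.51 w 0.0471 F [-1.19  0.54  0.07] 
 tool shift [ 0.0023 -0.0005 -0.0173] spin 0.034
bench 0.0003293514120444041
130 [[0.5474, 0.0082], [0.5889, 0.0177]]
160 [[0.5492, -0.0031], [0.5913, 0.0065]]
190 [[0.5511, -0.015], [0.5934, -0.0053]]
215 [[0.5527, -0.0253], [0.5954, -0.0155]]
tip [[0.54906475 0.01793419 0.0025    ]]
```

```bash
python3 -m inch '[95,0,0,-0.03,0,95,0,0,-0.04,0,255,-0.045,0,-0.01,0.03,255,-0.045,0,0,0,255,-0.01,0,0,0,255,0,0,0,0,255,0,0,0,0,255,0,0,0,0,255,0,0,0,0]'
python3 - <<'E'
from h import *
to(.596,-.138,.03,100.5)
E
```

```text
time_s: 10.0
tcp_pos: [0.5972, -0.1425, 0.0703]
tool_rot: [0.001, 0.636, 0.772, 0.003]
wrist_force: [0.2, -0.6, 0.9]
width: 0.0003
t 10.0 tcp [ 0.5972 -0.1425  0.0703] psi 101.03 tilt 0.4 w 0.0003 F [ 0.23 -0.57  0.9 ] 
 tool shift [ 0.0045 -0.0005  0.0403] spin 0.009
```

```bash
python3 -m inch '[255,0,0,0.025,0,255,0,0,0.02,0,255,0,0,0.003,0,255,0,0,0,0]'; python3 -m inch '[255,0,0,0.003,0,255,0,0,0.002,0,255,0,0,0,0]';python3 -m inch '[255,0,0,0.002,0,255,0,0,0.002,0,255,0,0,0,0]'
python3 - <<'E'
from h import *
to(.596,-.138,.012,100.5)
p,d=cams.camera('wrist');cv2.imwrite('pics/w5.png',p[...,::-1])
E
```

```text
time_s: 10.4
tcp_pos: [0.5973, -0.1384, 0.0215]
tool_rot: [0.0, 0.634, 0.773, 0.004]
wrist_force: [0.2, 0.4, 0.6]
width: 0.0002
time_s: 10.7
tcp_pos: [0.5983, -0.1379, 0.0181]
tool_rot: [0.001, 0.634, 0.773, 0.004]
wrist_force: [0.8, 0.0, 0.7]
width: -0.0002
time_s: 11.0
tcp_pos: [0.5991, -0.1383, 0.0149]
tool_rot: [0.002, 0.634, 0.773, 0.004]
wrist_force: [0.1, 0.0, 0.3]
width: -0.0001
t 11.0 tcp [ 0.5991 -0.1383  0.0149] psi 101.32 tilt 0.55 w -0.0001 F [0.14 0.02 0.31] 
 tool shift [ 0.0009 -0.003   0.0029] spin 0.014
```

View pics/w5.png

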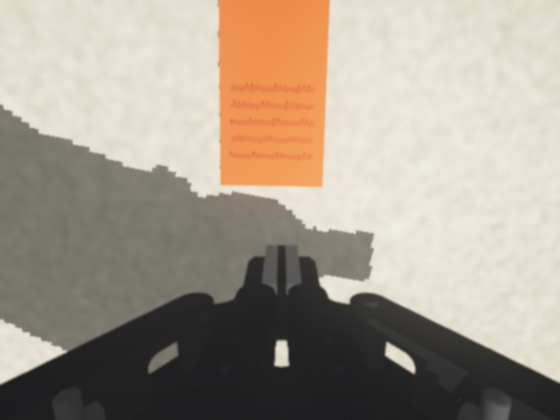

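The view shows the wedge's thick end centred at (271,185), with its axis parallel to the tool's x. The tips, at (282,250), are about 4 mm too far right, so I'll shift left and then push.

```bash
python3 -m inch '[255,0,-0.004,0.001,0,255,0.01,0,0,0,255,0.01,0,0,0,255,0.01,0,0,0,255,0.01,0,0,0,255,0.01,0,0,0,255,0.01,0,0,0,255,0,0,0,0]'
python3 - <<'E'
from h import *
to(.5487,.1034,.013,101.1)
p,d=cams.camera('wrist');m=cams.camera_model('wrist')
o=orange(p)
for v in (60,100,140,170):
    u=np.nonzero(o[v])[0]; print(v,u.min() if len(u) else None,u.max() if len(u) else None,ray(m,[[u.min(),v],[u.max(),v]],.01)[:,:2].mean(0).round(4).tolist() if len(u) else None)
v=np.nonzero(o.any(1))[0].max();print("thick end",v,ray(m,[np.nonzero(o[v])[0].mean(),v],.016))
E
```

```text
time_s: 11.85
tcp_pos: [0.5815, -0.0739, 0.0141]
tool_rot: [0.002, 0.634, 0.774, 0.004]
wrist_force: [-1.0, -0.2, 1.1]
width: -0.0002
t 11.85 tcp [ 0.5815 -0.0739  0.0141] psi 101.38 tilt 0.54 w -0.0002 F [-0.97 -0.24  1.06] 
 tool shift [0.1803 0.0029 0.0016] spin 0.005
60 237 337 [0.5682, 0.0103]
100 237 335 [0.571, -0.0055]
140 237 334 [0.5742, -0.0221]
170 237 332 [0.5764, -0.0352]
thick end 292 [[ 0.60755938 -0.08807789  0.016     ]]
```

```bash
python3 -m inch '[255,0.01,0.0,0,0,255,0.01,0,0,0,255,0.01,0,0,0,255,0.01,0,0,0,255,0.005,0,0,0,255,0,0,0,0]'; python3 -m inch '[255,0.003,0,0,0,255,0.003,0,0,0,255,0,0,0,0]'; python3 -c "
from h import *
to(.5487,.1034,.013,101.1)"
```

```text
time_s: 12.5
tcp_pos: [0.5723, -0.0269, 0.0143]
tool_rot: [0.002, 0.634, 0.773, 0.004]
wrist_force: [1.1, 0.4, 0.8]
width: 0.0001
time_s: 12.8
tcp_pos: [0.5713, -0.0208, 0.0144]
tool_rot: [0.003, 0.634, 0.773, 0.004]
wrist_force: [0.3, -0.6, 0.5]
width: 0.0003
t 12.8 tcp [ 0.5713 -0.0208  0.0144] psi 101.33 tilt 0.58 w 0.0003 F [ 0.31 -0.64  0.51] 
 tool shift [0.1262 0.0022 0.0016] spin 0.004
```

```bash
python3 -m inch '[255,0.002,0.0005,0,0,255,0.002,0,0,0]'|grep -E "pos|force"; python3 -m inch '[255,0.002,0,0,0,255,0,0,0,0]'|grep -E "pos|force"
```

```text
tcp_pos: [0.5712, -0.0171, 0.0143]
wrist_force: [0.7, 0.4, -0.5]
tcp_pos: [0.5707, -0.0149, 0.0143]
wrist_force: [0.3, -0.5, -0.4]
```

```bash
python3 -m inch '[255,0.002,0,0,0,255,0.002,0,0,0]'|grep -E "pos|force"; python3 -m inch '[255,0.001,0,0,0,255,0,0,0,0]'|grep -E "pos|force"
```

```text
tcp_pos: [0.57, -0.011, 0.0143]
wrist_force: [-0.2, -0.7, -0.2]
tcp_pos: [0.5697, -0.0096, 0.0143]
wrist_force: [0.1, 0.4, 0.3]
```

```bash
python3 -m inch '[255,0.002,0,0,0,255,0.002,0,0,0]'|grep -E "pos|force"; python3 -m inch '[255,0.001,0,0,0,255,0,0,0,0]'|grep -E "pos|force"
```

```text
tcp_pos: [0.5689, -0.0057, 0.0143]
wrist_force: [0.4, 0.5, -0.6]
tcp_pos: [0.5686, -0.0043, 0.0144]
wrist_force: [0.5, 0.1, -0.1]
```

```bash
python3 -m inch '[255,0.002,0,0,0,255,0.002,0,0,0]'|grep -E "pos|force"; python3 -c "
from h import *
p,d=cams.camera('wrist');cv2.imwrite('pics/w6.png',p[...,::-1]);m=cams.camera_model('wrist');np.savez('pics/w6.npz',p=p,d=d,K=m['camera_matrix'],T=m['world_from_camera'])"
```

```text
tcp_pos: [0.5679, -0.0003, 0.0144]
wrist_force: [0.6, 0.1, -0.8]
```

View pics/w6.png

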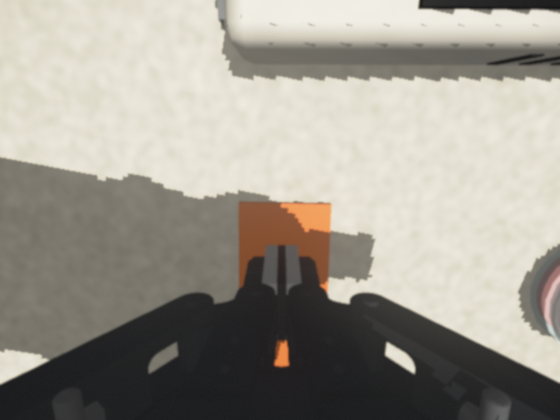

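The fingertips (282,250) are standing above the wedge, which has barely advanced: its thin edge is at row 203, well short of the warmer. The tips must sit higher than nominal, so I'll lift, go back, and find the bench by touch.

```bash
python3 -m inch '[255,0,0,-0.03,0,255,-0.045,0,0,0,255,-0.045,0,0,0,255,-0.045,0,0,0,255,0,0,0,0]'
python3 - <<'E'
from h import *
to()
p,d=cams.camera('wrist');m=cams.camera_model('wrist');W=cloud(m,d)
o=orange(p);q=cv2.boxPoints(cv2.minAreaRect(max(cv2.findContours(o,0,1)[0],key=cv2.contourArea)))
print(q.round(),np.array([ray(m,x,.0025 if x[1]<120 else .016)[0,:2] for x in q]).round(4).tolist())
# finger tips: depth of pads along rows at cols 265..300
for v in range(236,300,8): print(v,W[v,275].round(4),W[v,290].round(4))
E
```

```text
time_s: 14.75
tcp_pos: [0.5953, -0.1351, 0.0455]
tool_rot: [0.003, 0.632, 0.775, 0.004]
wrist_force: [-0.2, 0.2, 0.0]
width: -0.0003
t 14.75 tcp [ 0.5953 -0.1351  0.0455] psi 101.57 tilt 0.62 w -0.0003 F [-0.22  0.17  0.05] 
 tool shift [0. 0. 0.] spin None
[[237.   0.]
 [327.   0.]
 [327. 178.]
 [237. 178.]] [[0.5503, -0.0211], [0.5941, -0.012], [0.613, -0.0973], [0.5666, -0.1068]]
236 [ 5.937e-01 -1.407e-01 -3.000e-04] [ 0.6025 -0.1391 -0.0008]
244 [ 5.946e-01 -1.456e-01  2.000e-04] [ 6.036e-01 -1.440e-01 -5.000e-04]
252 [ 0.5905 -0.1227  0.0661] [ 0.5965 -0.1216  0.066 ]
260 [ 0.5906 -0.1228  0.0737] [ 0.5961 -0.1211  0.0749]
268 [ 0.5906 -0.1225  0.0812] [ 0.5961 -0.1219  0.0802]
276 [ 0.5907 -0.1231  0.0862] [ 0.5959 -0.122   0.0862]
284 [ 0.5907 -0.1227  0.0927] [ 0.5957 -0.122   0.0921]
292 [ 0.5906 -0.1221  0.099 ] [ 0.5951 -0.1205  0.1002]
```

```bash
python3 -m inch '[255,0,0,0.025,0,255,0,0,0.02,0,255,0,0,0.005,0,255,0,0,0,0]'|grep -E "pos|force";python3 -m inch '[255,0,0,0.003,0,255,0,0,0.002,0,255,0,0,0,0]'|grep -E "pos|force"; python3 -m inch '[255,0,0,0.002,0,255,0,0,0,0]'|grep -E "pos|force"
python3 - <<'E'
from h import *
p,d=cams.camera('wrist');m=cams.camera_model('wrist');W=cloud(m,d);to()
for v in range(240,270,3): print(v,W[v,275].round(4),W[v,290].round(4))
E
```

```text
tcp_pos: [0.5942, -0.1297, -0.0056]
wrist_force: [0.1, 0.4, 0.4]
tcp_pos: [0.5951, -0.1285, -0.009]
wrist_force: [-0.0, 0.4, -0.1]
tcp_pos: [0.596, -0.1286, -0.0089]
wrist_force: [-0.1, -0.7, -0.5]
t 15.75 tcp [ 0.5962 -0.1287 -0.0088] psi 101.77 tilt 0.78 w -0.0001 F [-0.37 -0.26  0.46] 
 tool shift [0. 0. 0.] spin None
240 [ 5.921e-01 -1.181e-01  4.000e-04] [ 0.5986 -0.117   0.    ]
243 [ 5.924e-01 -1.195e-01  4.000e-04] [ 5.989e-01 -1.184e-01 -2.000e-04]
246 [ 0.5922 -0.1187  0.0059] [ 0.5986 -0.1178  0.0048]
249 [ 0.5922 -0.1184  0.0096] [ 0.5983 -0.1173  0.0095]
252 [ 0.5923 -0.1186  0.0122] [ 0.5983 -0.1177  0.0116]
255 [ 0.5923 -0.1186  0.0152] [ 0.598  -0.1173  0.0156]
258 [ 0.5922 -0.1182  0.019 ] [ 0.598  -0.1174  0.0182]
261 [ 0.5923 -0.1188  0.0203] [ 0.5979 -0.1177  0.0204]
264 [ 0.5924 -0.1189  0.0228] [ 0.5977 -0.1173  0.024 ]
267 [ 0.5924 -0.1189  0.0254] [ 0.5977 -0.1176  0.0259]
```

```bash
python3 -m inch '[255,0.01,0,0,0,255,0.01,0,0,0,255,0.01,0,0,0,255,0.01,0,0,0,255,0.01,0,0,0,255,0.01,0,0,0,255,0,0,0,0]'
python3 - <<'E'
from h import *
to(.5487,.1034,-.009,101.1)
p,d=cams.camera('wrist');m=cams.camera_model('wrist')
o=orange(p)
for v in (60,100,140,170,200,230):
    u=np.nonzero(o[v])[0]; print(v,u.min() if len(u) else None,u.max() if len(u) else None,ray(m,[[u.min(),v],[u.max(),v]],.01)[:,:2].mean(0).round(4).tolist() if len(u) else None)
v=np.nonzero(o.any(1))[0].max();print("thick end",v,ray(m,[np.nonzero(o[v])[0].mean(),v],.016))
E
```

```text
time_s: 16.45
tcp_pos: [0.5828, -0.0639, -0.0087]
tool_rot: [0.004, 0.631, 0.776, 0.006]
wrist_force: [0.7, -0.0, -0.1]
width: -0.0
t 16.45 tcp [ 0.5828 -0.0639 -0.0087] psi 101.82 tilt 0.8 w -0.0 F [ 0.67 -0.01 -0.1 ] 
 tool shift [0.1708 0.0009 0.0005] spin 0.013
60 211 333 [0.5636, 0.0163]
100 212 332 [0.5663, 0.0029]
140 214 331 [0.5693, -0.0112]
170 215 330 [0.5716, -0.0223]
200 215 329 [0.5738, -0.0341]
230 216 329 [0.5765, -0.0463]
thick end 255 [[ 0.58138143 -0.05372079  0.016     ]]
```

```bash
python3 -m inch '[255,-0.003,0,0,0,255,0,-0.005,0,0,255,0.009,0,0,0,255,0.01,0,0,0,255,0.01,0,0,0,255,0.01,0,0,0,255,0,0,0,0]'
python3 - <<'E'
from h import *
to(.5487,.1034,-.009,101.1)
p,d=cams.camera('wrist');m=cams.camera_model('wrist')
o=orange(p)
for v in (100,140,170,200,230):
    u=np.nonzero(o[v])[0]; print(v,u.min() if len(u) else None,u.max() if len(u) else None,ray(m,[[u.min(),v],[u.max(),v]],.01)[:,:2].mean(0).round(4).tolist() if len(u) else None)
v=np.nonzero(o.any(1))[0].max();print("thick end",v,ray(m,[np.nonzero(o[v])[0].mean(),v],.016))
E
```

```text
time_s: 17.2
tcp_pos: [0.5697, -0.0283, -0.0089]
tool_rot: [0.004, 0.631, 0.776, 0.006]
wrist_force: [0.9, -1.2, 0.0]
width: -0.0004
t 17.2 tcp [ 0.5697 -0.0283 -0.0089] psi 101.72 tilt 0.81 w -0.0004 F [ 0.9  -1.23  0.02] 
 tool shift [0.1332 0.0062 0.0003] spin 0.011
100 227 347 [0.5586, 0.0398]
140 228 346 [0.5616, 0.0257]
170 229 345 [0.564, 0.0145]
200 229 344 [0.5663, 0.0028]
230 231 343 [0.5691, -0.0094]
thick end 255 [[ 0.5684554  -0.01791763  0.016     ]]
```

```bash
python3 -m inch '[255,0.003,0,0,0,255,0.003,0,0,0,255,0,0,0,0]'|grep -E "pos|force"; python3 -m inch '[255,0.002,0,0,0,255,0,0,0,0]'|grep -E "pos|force"
```

```text
tcp_pos: [0.569, -0.0227, -0.0088]
wrist_force: [0.8, -0.4, -1.0]
tcp_pos: [0.5687, -0.0209, -0.0087]
wrist_force: [0.2, -0.8, -0.2]
```

```bash
python3 -m inch '[255,0.002,0,0,0,255,0.002,0,0,0]'|grep -E "pos|force"; python3 -m inch '[255,0.002,0,0,0,255,0,0,0,0]'|grep -E "pos|force"
```

```text
tcp_pos: [0.568, -0.0172, -0.0087]
wrist_force: [-0.6, -0.7, 0.7]
tcp_pos: [0.5676, -0.0149, -0.0087]
wrist_force: [-1.2, 0.1, -0.5]
```

```bash
python3 -m inch '[255,0.002,0,0,0,255,0.002,0,0,0]'|grep -E "pos|force"; python3 -m inch '[255,0.002,0,0,0]'|grep -E "pos|force"
```

```text
tcp_pos: [0.5667, -0.0109, -0.0087]
wrist_force: [-0.7, -0.2, -0.5]
tcp_pos: [0.5663, -0.0087, -0.0087]
wrist_force: [0.3, -1.5, -0.7]
```

```bash
python3 -m inch '[255,0.002,0,0,0,255,0.002,0,0,0]'|grep -E "pos|force"; python3 -m inch '[255,0.002,0,0,0]'|grep -E "pos|force"
```

```text
tcp_pos: [0.5654, -0.0044, -0.0087]
wrist_force: [0.3, -0.7, 0.6]
tcp_pos: [0.5651, -0.0027, -0.0087]
wrist_force: [0.5, -3.7, -0.8]
```

```bash
python3 -m inch '[255,0.002,0,0,0,255,0.001,0,0,0]'|grep -E "pos|force"; python3 -c "
from h import *
to(.5487,.1034,-.009,101.1)
p,d=cams.camera('wrist');cv2.imwrite('pics/w7.png',p[...,::-1]);m=cams.camera_model('wrist');np.savez('pics/w7.npz',p=p,d=d,K=m['camera_matrix'],T=m['world_from_camera'])"
```

```text
tcp_pos: [0.5649, -0.0015, -0.0086]
wrist_force: [-0.2, -6.2, -1.6]
t 18.95 tcp [ 0.5649 -0.0015 -0.0086] psi 101.58 tilt 0.9 w -0.0001 F [-0.19 -6.21 -1.55] 
 tool shift [ 0.106   0.0052 -0.0002] spin 0.008
```

View pics/w7.png

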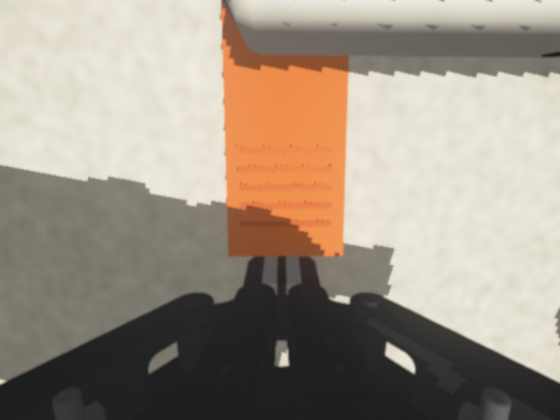

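The wedge is under the corner, square to it, with its thick edge at row 255. The push has climbed from about 1 N to 6 N over the last 2 mm, which means foot contact. I'll nudge once more.

```bash
python3 -m inch '[255,0.001,0,0,0]'|grep -E "pos|force"; python3 -m inch '[255,0.001,0,0,0]'|grep -E "pos|force"
```

```text
tcp_pos: [0.5649, -0.0015, -0.0086]
wrist_force: [0.4, -7.1, -1.3]
tcp_pos: [0.5649, -0.0015, -0.0086]
wrist_force: [0.8, -6.5, -1.6]
```

```bash
python3 -m inch '[255,0.0015,0,0,0,255,0.0015,0,0,0]'|grep -E "pos|force"; python3 -m inch '[255,0,0,0,0,255,-0.004,0,0,0,255,-0.01,0,0,0,255,-0.01,0,0,0,255,0,0,-0.04,0,255,0,0,-0.05,0,255,0,0,-0.05,0,255,0,0,-0.02,0,255,0,0,0,0]'; python3 -c "
from h import *
to(.5487,.1034,.1,101.1)"
```

```text
tcp_pos: [0.565, -0.0015, -0.0085]
wrist_force: [0.5, -8.5, -1.7]
time_s: 20.3
tcp_pos: [0.5666, -0.0279, 0.1567]
tool_rot: [0.009, 0.634, 0.773, 0.0]
wrist_force: [0.0, 0.5, 0.3]
width: 0.0002
t 20.3 tcp [ 0.5666 -0.0279  0.1567] psi 101.27 tilt 0.99 w 0.0002 F [0.02 0.45 0.32] 
 tool shift [0.133  0.0075 0.055 ] spin 0.003
```

```bash
python3 - <<'E'
from h import *
p,d=cams.camera('wrist');m=cams.camera_model('wrist');W=cloud(m,d)
cv2.imwrite('pics/w8.png',p[...,::-1])
b=np.zeros(d.shape,np.uint8);b[:200]=1
k=((W[...,2]>.056)&(W[...,2]<.08)).astype(np.uint8)*b
n,L,S,_=cv2.connectedComponentsWithStats(k);i=1+np.argmax(S[1:,4]);k=(L==i);x,y,w,h,_=S[i];print(S[i])
r=np.array([[u,np.nonzero(k[:,u])[0].max()+.5] for u in range(x+25,x+w-5)])
g=np.array([[np.nonzero(k[v])[0].min()-.5,v] for v in range(y+2,y+h-20)])
def fit(P):
    vx,vy,x,y=cv2.fitLine(P[:,:2].astype(np.float32),cv2.DIST_HUBER,0,.01,.01).ravel();return np.array([vx,vy]),np.array([x,y])
a,A=fit(ray(m,r,.064));c,C=fit(ray(m,g,.064));a=a*np.sign(a[0])
t=np.linalg.solve(np.c_[a,-c],C-A);K=A+a*t[0];nn=np.array([-a[1],a[0]])
print("angle",np.degrees(np.arctan2(a[1],a[0])),np.degrees(np.arctan2(c[1],c[0])),"corner",K,"spot",K+.02*a+.025*nn)
o=orange(p);v=np.nonzero(o.any(1))[0].max();print("thick end",ray(m,[np.nonzero(o[v])[0].mean(),v],.016))
E
python3 -m inch '[255,0.045,0.003,0,0,255,0.045,0.003,0,0,255,0.04,0.002,0.01,0,255,0,0,0.03,0,255,0,0,0,0]'; python3 -c "
from h import *
to(.5487,.1034,.06,101.1)"
```

```text
[  262     0   287    38 10455]
angle 11.121339 -79.58507 corner [0.5345857  0.07656506] spot [0.54938793 0.10495333]
thick end [[0.55743499 0.01054026 0.016     ]]
time_s: 20.85
tcp_pos: [0.5468, 0.1021, 0.1065]
tool_rot: [0.006, 0.636, 0.772, -0.002]
wrist_force: [-1.2, 0.2, -0.2]
width: -0.0004
t 20.85 tcp [0.5468 0.1021 0.1065] psi 101.02 tilt 0.69 w -0.0004 F [-1.19  0.18 -0.19] 
 tool shift [0.0014 0.0019 0.0465] spin -0.001
```

View pics/w8.png

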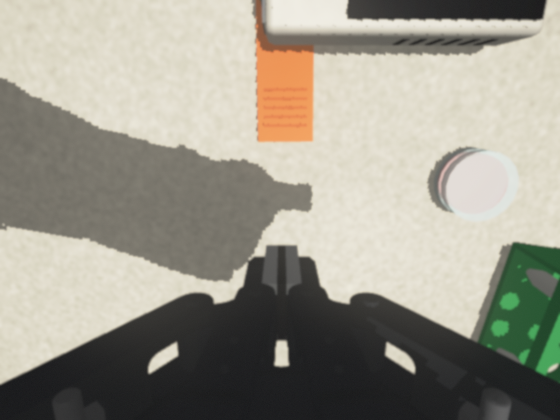

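The view shows the wedge in under the corner (thick edge at row 141, columns 257–313), the warmer unmoved to within about 1.5 mm and at the same angle, and the dishes untouched. Now I'll press.

```bash
python3 -m inch '[255,0.001,0.002,0.02,0,255,0,0,0.02,0,255,0,0,0.005,0,255,0,0,0,0]'|grep -E "pos|force"; python3 -m inch '[255,0,0,0.003,0,255,0,0,0.002,0,255,0,0,0,0]'|grep -E "pos|force"; python3 -c "
from h import *
to(.549,.104,.06,101.1)"
```

```text
tcp_pos: [0.5481, 0.1009, 0.0595]
wrist_force: [0.2, -0.2, -0.4]
tcp_pos: [0.5495, 0.0999, 0.0562]
wrist_force: [0.3, 0.4, 0.8]
t 21.55 tcp [0.5495 0.0999 0.0562] psi 100.84 tilt 0.64 w -0.0001 F [0.27 0.38 0.84] 
 tool shift [ 0.0041  0.0003 -0.0038] spin -0.005
```

```bash
python3 -m inch '[255,0.003,0,0.002,0,255,0.001,0,0.001,0,255,0,0,0,0]'|grep -E "pos|force"; python3 -m inch '[255,0,0,0.001,0,255,0,0,0.001,0]'|grep -E "pos|force"
```

```text
tcp_pos: [0.5496, 0.1033, 0.0548]
wrist_force: [-0.2, 0.7, 0.5]
tcp_pos: [0.5499, 0.1034, 0.0544]
wrist_force: [-6.7, -2.2, 19.1]
```

```bash
python3 -m inch '[255,0,0,0.0005,0]'|grep -E "pos|force"; python3 -m inch '[255,0,0,0.0007,0]'|grep -E "pos|force"
```

```text
tcp_pos: [0.5498, 0.1034, 0.0545]
wrist_force: [-1.9, -0.8, 4.3]
tcp_pos: [0.5498, 0.1034, 0.0545]
wrist_force: [-3.5, -1.5, 9.8]
```

Run:
```python
from h import *
p,d=cams.camera('scene');cv2.imwrite('pics/s9.png',cv2.resize(p[150:320,130:450,::-1],None,fx=2.4,fy=2.4,interpolation=cv2.INTER_CUBIC))
for i in range(4): to();cams.camera('top')
```

```text
t 22.3 tcp [0.5498 0.1034 0.0545] psi 100.83 tilt 0.9 w 0.0004 F [-2.14 -1.85 10.18] 
 tool shift [0. 0. 0.] spin None
t 22.35 tcp [0.5498 0.1034 0.0545] psi 100.83 tilt 0.9 w 0.0002 F [-2.64 -2.04  8.26] 
 tool shift [0. 0. 0.] spin None
t 22.4 tcp [0.5498 0.1034 0.0545] psi 100.83 tilt 0.9 w 0.0002 F [-3.06 -2.6   8.98] 
 tool shift [0. 0. 0.] spin None
t 22.45 tcp [0.5498 0.1034 0.0545] psi 100.84 tilt 0.9 w 0.0 F [-3.07 -1.5   8.42] 
 tool shift [0. 0. 0.] spin None
```

View pics/s9.png

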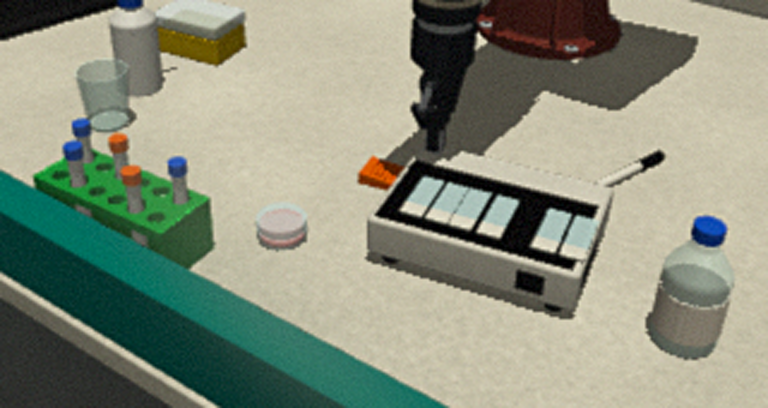

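The scene view shows the fingertips on the warmer's front right corner at (433,145), the wedge in under it at (380,172), and everything else in place. The press is steady at about 9 N, so I'll trim it to 10 N and hand in.

```bash
python3 -m inch '[255,0,0,0.0008,0]'|grep -E "pos|force"; python3 -c "
from h import *
for i in range(3): cams.camera('top');to()"
```

```text
tcp_pos: [0.5498, 0.1034, 0.0544]
wrist_force: [-4.0, -1.5, 11.3]
t 22.65 tcp [0.5498 0.1034 0.0544] psi 100.84 tilt 0.92 w 0.0 F [-3.46 -1.19 10.93] 
 tool shift [0. 0. 0.] spin None
t 22.7 tcp [0.5498 0.1034 0.0545] psi 100.84 tilt 0.93 w 0.0001 F [-2.97 -1.93 10.41] 
 tool shift [0. 0. 0.] spin None
t 22.75 tcp [0.5499 0.1034 0.0545] psi 100.84 tilt 0.93 w -0.0001 F [-4.04 -2.17  9.73] 
 tool shift [0. 0. 0.] spin None
```

```bash
python3 -c "
from station import order
print(order.close_job())"
```

```text
the job is handed in; nothing more can be done
None
```

The wedge is snug under the short foot, and I handed the job in at about 23 s with the closed fingertips still pressing on that corner at about 10 N.

**What I did:** I turned the wedge into line with the open fingers, kept on the bench throughout. Then I pushed it thin end first from its thick end. The push rose from about 1 N to 8.5 N with no further travel, so I stopped there.

**Last checks**
- **Corner:** it moved about 0.1 mm as the press varied from about 4 to 19 N, so it no longer gives.
- **Warmer:** its angle is unchanged. Its corner measured about 1.7 mm from the first reading, in the direction of the push, which is within the roughly 2 mm camera calibration.
- **Other items:** the dishes, bottles, beaker, marker and tip box look undisturbed in the final scene view. I did not measure them.

**What went wrong or disagreed**
- **Fingertip height:** the tips stood about 1 to 2 cm behind the reported TCP instead of 11 mm ahead of it. My first two attempts to turn the wedge and my first push passed over it; the first push may have nudged it a few millimetres.
- **Press force:** the first press briefly reached about 19 N before I eased it to 10 N. A sideways force of 3 to 4 N remained.
- **Wedge alignment:** before the last stretch the wedge's centre line was heading about 3 to 4 mm to one side of the foot's centre. The wedge is wide enough that the foot should still rest fully on it.

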